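# Fan the sample boards along the tray

### The job

Lift the stop weight off the stack of sample boards, then fan the stack along the tray into an overlapping row: each board square on the one below and shifted about 30 mm further away from the striped end, so that every board's striped margin shows. Finish with the stop weight standing upright and square on the tray floor, up against the leading edge of the top board, and leave the things around the tray where they are.

Things in the scene. Friction and masses are not known exactly. Their poses are not given: they have to be found in the camera images.
- tray: Fixed grey open tray, 460 long (its x) x 104 wide (y). Origin: centre of its underside, on the table; z up. Floor top 5 mm above the table; channel 96 mm wide between two side rails that rise to 23 mm above the table; 4 mm thick end lips rise to only 9 mm above the table. The boards start near its -x end with their striped ends towards -x, and are fanned towards +x.
- board1_mid (a point): Bottom board of the stack. White board 150 (x) x 90 (y) x 10 (z) mm, 0.07 to 0.14 kg; point at its very centre. Its top carries three dark stripes in the 20 mm margin at its -x end. It lies flat on the tray floor, in the channel, its x along the tray's x; it is loose. When upper boards are pushed at their -x edges, those beneath stay by friction, those above ride along.
- board2_mid (a point): Second board from the bottom, same size and kind; point at its very centre; x, z as board 1.
- board3_mid (a point): Third board from the bottom, same size and kind; point at its very centre; x, z as board 1.
- board4_mid (a point): Top board of the stack, same size and kind; point at its very centre; x, z as board 1. The boards above the first two stand higher than the side rails.
- weight_grip (a point): Stop weight standing on the top board at the start: plain dark metal block 44 (x) x 76 (y) x 46 high with an upright grip plate 14 (x) x 60 (y) on top, 86 mm high in all, 0.3 to 0.6 kg. Point: centre of the grip plate, 66 mm above the underside; x is across the plate's 14 mm thickness, z up. The grip plate is grasped across its thickness. Turned only slightly to the tray at the start; at the end its x is along the tray's x, either way round.
- tape_mid (a point): Bystander: cardboard-coloured tape roll, 96 mm across, 25 mm high, lying flat beside the tray; point at its centre.
- driver_grip (a point): Bystander: screwdriver 180 mm long lying beside the tray; point on its handle.
- jar_mid (a point): Bystander: amber jar 60 mm across, 65 mm high, beside the tray; point half-way up.
- pack_mid (a point): Bystander: small pale carton 120 x 60 x 28 mm beside the tray; point at its centre.
- stapler_mid (a point): Bystander: dark stapler 130 x 34 x 45 mm beside the tray; point at its middle, 22 mm up.
Mind the look-alikes: they are no part of the job. Leave any blue look-alike of the part that bears board4_mid alone.

How it is judged (in metres and radians):
On the way, in this order (a step that is already met when the one before it is completed fails the run):
1. the stop weight is off the stack and stands upright in the tray or on the table (height (world z) of weight_grip below 0.079 m and angle between weight_grip's own z axis and vertical below 0.1 rad), for 0.2 s.
2. the boards lie fanned in the tray, each 22 to 38 mm further towards the tray's +x end than the one below (x of board2_mid in the frame of board1_mid between 0.022 and 0.038 m and y of board2_mid in the frame of board1_mid between -0.012 and 0.012 m and z of board2_mid in the frame of board1_mid between 0.007 and 0.013 m and x of board3_mid in the frame of board2_mid between 0.022 and 0.038 m and y of board3_mid in the frame of board2_mid between -0.012 and 0.012 m and z of board3_mid in the frame of board2_mid between 0.007 and 0.013 m and x of board4_mid in the frame of board3_mid between 0.022 and 0.038 m and y of board4_mid in the frame of board3_mid between -0.012 and 0.012 m and z of board4_mid in the frame of board3_mid between 0.007 and 0.013 m and angle between the x axis of each of board1_mid, board2_mid, board3_mid, board4_mid and the x axis of tray, either way round below 0.14 rad and angle between each of board1_mid, board2_mid, board3_mid, board4_mid's own z axis and vertical below 0.1 rad and z of board1_mid in the frame of tray between 0.007 and 0.013 m and x of board1_mid in the frame of tray between -0.155 and 0.155 m), for 0.2 s.
At the end, for the whole second after the job is handed in: Boards flat in the tray, each 22 to 38 mm further to the tray's +x than the one below, within 12 mm sideways and 8 degrees. Weight upright on the tray floor, square within 8 degrees, within 14 mm of the middle line, inside the tray's length, its face within 8 mm of the top board's edge (all of step 1 and all of step 2 and height (world z) of weight_grip above 0.067 m and angle between the x axis of weight_grip and the x axis of tray, either way round below 0.14 rad and x of weight_grip in the frame of board4_mid between 0.092 and 0.105 m and y of weight_grip in the frame of tray between -0.014 and 0.014 m and x of weight_grip in the frame of tray below 0.208 m); the robot touches nothing.
It fails at once if a bystander beside the tray is moved by more than 30 mm (distance of any of tape_mid, driver_grip, jar_mid, pack_mid, stapler_mid from where it was at the start of the episode above 0.03 m).
It also fails if it takes over 61 s, if anything falls off the work surface, if the arm or the gripper's body presses on something with over 40 N, if the wrist force passes 120 N, or if a joint passes its speed limit or range.

### The arm

A 6-joint arm with a two-finger parallel gripper is mounted at the origin on the work surface. World frame = base frame: x ahead of the robot, y to its left, z up, the work surface at z = 0. Lengths are in m, angles in degrees, forces in N, time in s.
With the tool pointing down it reaches from about 0.325 to 0.775 m from the base axis. Payload 5.5 kg.
Tool frame: the origin (TCP) lies at the centre of the arm's flange, where the gripper is bolted on; the fingertips stand 182 mm ahead of it and the grasp point (between the pads) lies 163 mm ahead of it; z points along the fingers, y is the direction in which the jaws open and shut (so a half turn about z gives the same grasp; the last joint's range is limited). The gripper opens to 88 mm and grips with 3 to 60 N. Pads are 20 mm wide; open, the fingers measure 115 mm over their backs; the gripper's body (75 mm by 178 mm) begins 61 mm behind the grasp point.
Start: joints at [-75.384, 5.22, 70.514, -0, 104.267, -3.249], TCP at [0.184, -0.571, 0.405] pointing down, gripper open.
Joint ranges: [-164.24, 164.24], [-49.07, 125.15], [9.68, 141.18], [-86.29, 266.29], [3.28, 154.24], [-151.56, 151.56]. Speed limits (degrees/s): [147.25, 147.25, 172.46, 180, 180, 180].

### API

Orientations are given as [roll, pitch, yaw] about the fixed x, y, z axes, in that order (R = Rz(yaw) Ry(pitch) Rx(roll)).
In Python, from station import r gives the robot as it stands. The module is installed in compiled form; this text tells all that it offers. Calls block until the motion is done:
- r.reach(position, orientation): joint-space move of the TCP to a pose.
- r.servo_line(position, rotation=None, speed=0.15): straight line of the TCP; rotation=None keeps the orientation; speed is the mean speed in m/s.
- r.move_joints(angles): joint-space move.
- r.let_go() and r.grab(squeeze=None): open the fingers fully, or close them until they stop; squeeze is the grip in N (None keeps the last).
- r.wait(seconds).
- r.inverse_kinematics(position, orientation): joint angles nearest the present ones, or None.
- r.sense(): the state.
- r.snapshot(name): name is "side" or "top" or "wrist"; returns a dict with "frame" (400x640x3 uint8, red, green, blue), "fx", "fy", "cx", "cy" (pixels), "dist_coeffs" ([k1, k2, p1, p2, k3] as OpenCV has them; the pictures are not rectified), "R" (3x3) and "t" (3): a world point X has camera coordinates R X + t. Camera axes: x right, y down, z forward; pixel columns grow to the right and rows downward; lengths in m; the calibration is good to about 2 mm. A picture is of the moment at which its call begins. There is no depth.
A pose or a line that the arm cannot do raises r.IKError and nothing moves.
- r.hand_in(): hands the job in, once; it reports no verdict.
The state is a dict: "clock": time; "joints": joint angles; "joint_vel": joint speeds; "joint_torque": joint torques, N m; "tcp_pos": TCP position; "orientation": TCP orientation; "contact_force": force on the tool from outside, world axes, zero at the start; "torque": the same for the moment, N m; "opening": finger opening in m.
Only numpy, scipy, OpenCV 4.12 (cv2) and the standard library are available. Lean on these libraries where they do the work, as an engineer would, in place of code of your own. Each camera call takes 0.05 s, during which the arm holds its last target.

## Working session

There is one attempt and no reset: what is moved stays moved. The work goes in short steps, each a Python script; the robot and the scene stay as the last script left them, time stands still between calls to the robot, and variables do not carry over. Pictures are saved under pics/ and viewed, and the job is handed in when it is done.

```bash
mkdir -p pics; ls; python3 - <<'E'
from station import r
import cv2
for n in ("side","top","wrist"):
    s=r.snapshot(n); cv2.imwrite(f"pics/{n}0.png",s["frame"][:,:,::-1])
    print(n,s["fx"],s["cx"],s["cy"],s["dist_coeffs"],s["R"],s["t"])
print(r.sense())
E
```

```text
pics
side 395.51153249085047 322.16787121794584 194.199458298565 [-0.03396249  0.          0.          0.          0.        ] [[ 0.92766705 -0.37326014 -0.01052254]
 [-0.19810998 -0.46808695 -0.86118932]
 [ 0.31652218  0.80098157 -0.50817539]] [-0.50559202  0.16750118  0.78198914]
top 519.8373431496043 318.798159089551 197.52375103974313 [-0.12806145  0.          0.          0.          0.        ] [[ 3.13086960e-02 -9.99484660e-01  7.08372424e-03]
 [-9.75564572e-01 -3.20998826e-02 -2.17355384e-01]
 [ 2.17470759e-01 -1.05516764e-04 -9.76066831e-01]] [-0.1143557   0.54383065  1.20138598]
wrist 300.15362594595695 318.88096280550985 199.7986111936011 [-0.04289246  0.          0.          0.          0.        ] [[ 0.30676307 -0.95178475 -0.00148458]
 [-0.9205559  -0.29709348  0.2535987 ]
 [-0.24181244 -0.07642808 -0.96730838]] [-0.60006245 -0.03095859  0.39064973]
{'clock': 0.15, 'joints': array([-7.53846471e+01,  5.25541209e+00,  7.05659584e+01,  7.12971753e-04,
        1.04267848e+02, -3.24842209e+00]), 'joint_vel': array([ 0.02321502, -0.16773069, -0.1760054 ,  0.01389391, -0.00637835,
        0.01022288]), 'joint_torque': array([ 2.25266704e-03, -4.47047210e+01, -4.06907058e+01,  7.00097554e-02,
        2.74480996e-02, -1.05087947e-04]), 'tcp_pos': array([ 0.18406922, -0.57112424,  0.403744  ]), 'orientation': array([-1.79910964e+02, -5.74573247e-03,  1.78639457e+01]), 'contact_force': array([-1.07109528, -0.32058593, -0.16233935]), 'torque': array([ 0.0139988 , -0.01980975, -0.03521388]), 'opening': 0.08771269477622859}
```

View pics/top0.png

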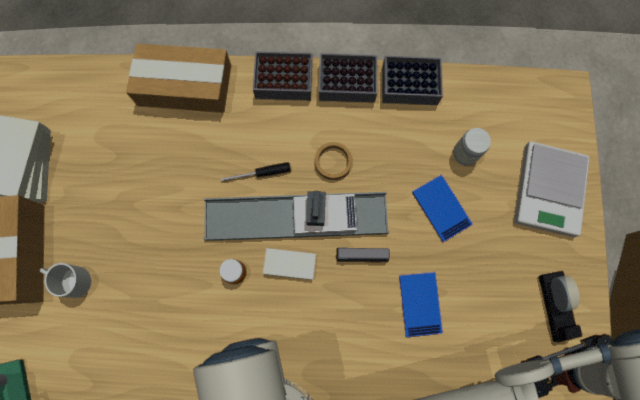

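View pics/side0.png

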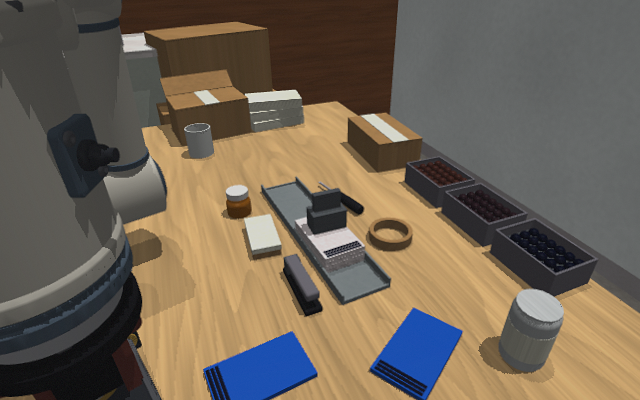

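The tray spans about (205,220) to (387,215) in the top view. The stripes are at its right end (351,212) and the weight is at (316,207). Next I'll enlarge the crop.

```bash
python3 - <<'E'
import cv2
a=cv2.imread("pics/top0.png")
cv2.imwrite("pics/top0c.png",cv2.resize(a[180:255,195:400],None,fx=3.9,fy=3.9,interpolation=cv2.INTER_CUBIC))
a=cv2.imread("pics/side0.png")
cv2.imwrite("pics/side0c.png",cv2.resize(a[170:310,250:400],None,fx=4.2,fy=4.2,interpolation=cv2.INTER_CUBIC))
E
cat > h.py <<'E'
import numpy as np, cv2
from station import r
def K(s): return np.array([[s["fx"],0,s["cx"]],[0,s["fy"],s["cy"]],[0,0,1]])
def px2w(s,uv,z):
    p=cv2.undistortPoints(np.array(uv,float).reshape(-1,1,2),K(s),np.array(s["dist_coeffs"])).reshape(-1,2)
    R=np.array(s["R"]);t=np.array(s["t"]);C=-R.T@t
    d=np.c_[p,np.ones(len(p))]@R
    zz=np.broadcast_to(np.array(z,float),len(p))
    return C+d*((zz-C[2])/d[:,2])[:,None]
def w2px(s,X):
    R=np.array(s["R"]);
    return cv2.projectPoints(np.array(X,float).reshape(-1,1,3),cv2.Rodrigues(R)[0],np.array(s["t"]),K(s),np.array(s["dist_coeffs"]))[0].reshape(-1,2)
E
```

```text
(no output)
```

View pics/top0c.png

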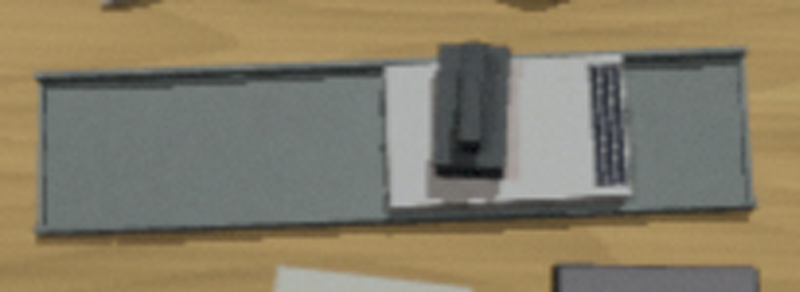

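View pics/side0c.png

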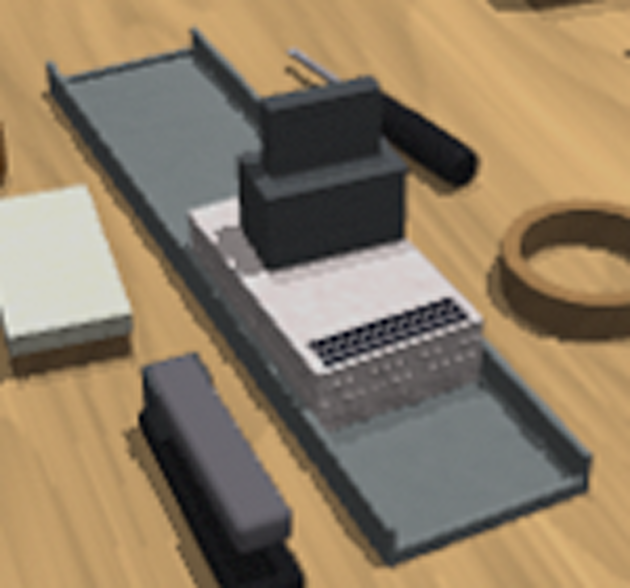

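The crop shows the tray corners at (38,76), (745,50), (755,208) and (38,234). The top board is at x≈386–632 and the weight's plate at about (473,95).

```bash
python3 - <<'E'
from h import *
s=r.snapshot("top")
c=lambda l:(np.array(l,float)+.5)/3.9-.5+[195,180]
T=px2w(s,c([(38,76),(745,50),(755,208),(38,234)]),.023);print(T)
B=px2w(s,c([(386,66),(622,55),(632,193),(390,207)]),.045);print(B)
W=px2w(s,c([(473,46),(470,150)]),.131);print(W)
for P in (T,B): print(P.mean(0),[np.linalg.norm(P[i]-P[i-1]) for i in range(4)])
print(px2w(s,[(333,160)],.025),px2w(s,[(290,168),(222,180)],.01),px2w(s,[(232,268)],.065),px2w(s,[(266,250),(316,254),(312,280),(264,276)],.028),px2w(s,[(337,248),(389,248),(389,262),(337,262)],.045))
E
```

```text
[[ 0.5419763   0.19012583  0.023     ]
 [ 0.57410311 -0.26439629  0.023     ]
 [ 0.47144286 -0.27120119  0.023     ]
 [ 0.43975118  0.1822421   0.023     ]]
[[ 0.55102386 -0.03487602  0.045     ]
 [ 0.56304314 -0.18351245  0.045     ]
 [ 0.4750873  -0.19124387  0.045     ]
 [ 0.46144396 -0.04107774  0.045     ]]
[[ 0.54556106 -0.08977005  0.131     ]
 [ 0.48341986 -0.09004512  0.131     ]]
[ 0.50681836 -0.04080739  0.023     ] [np.float64(0.10252866838422031), np.float64(0.4556561144875068), np.float64(0.1028855370088439), np.float64(0.45454942754869265)]
[ 0.51264956 -0.11267752  0.045     ] [np.float64(0.08979431804608103), np.float64(0.14912159909685568), np.float64(0.08829499169448639), np.float64(0.1507846352637389)]
[[ 0.65383814 -0.1298422   0.025     ]] [[ 0.63336124 -0.02076164  0.01      ]
 [ 0.59610222  0.15162748  0.01      ]] [[0.36928309 0.10235776 0.065     ]] [[ 0.41903623  0.02781687  0.028     ]
 [ 0.41334883 -0.09445068  0.028     ]
 [ 0.35008284 -0.08683845  0.028     ]
 [ 0.35574193  0.02949285  0.028     ]] [[ 0.42755178 -0.14456949  0.045     ]
 [ 0.43132888 -0.27025884  0.045     ]
 [ 0.39748387 -0.27045225  0.045     ]
 [ 0.39382365 -0.14540228  0.045     ]]
```

```bash
python3 - <<'E'
from h import *
print(r.inverse_kinematics([.512,-.11,.40],[180,0,4]))
r.reach([.512,-.11,.40],[180,0,4])
s=r.snapshot("wrist"); np.save("pics/w1.npy",s,allow_pickle=True)
st=r.sense();print(st["clock"],st["tcp_pos"],st["orientation"],st["contact_force"])
cv2.imwrite("pics/w1.png",s["frame"][:,:,::-1])
R=np.array(s["R"]);print(-R.T@np.array(s["t"]))
E
```

```text
[-1.58478560e+01 -6.60398253e+00  8.27129656e+01 -2.54444375e-14
  1.03891017e+02  7.01521440e+01]
2.2833 [ 0.51192391 -0.11079854  0.399957  ] [1.79991335e+02 6.87108506e-03 3.92971540e+00] [ 0.30510785  0.3352802  -1.11468522]
[ 0.58106602 -0.10651938  0.3811745 ]
```

View pics/w1.png

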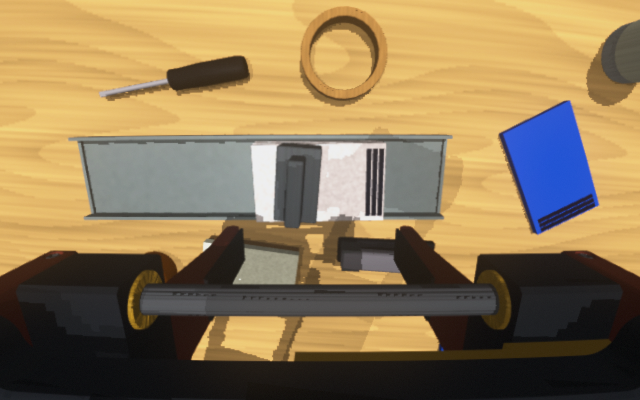

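The wrist view shows the tray at (80,137)–(450,215), the weight at (297,185) and the stripes at (374,182). I'll enlarge it.

```bash
python3 - <<'E'
import cv2
a=cv2.imread("pics/w1.png")
cv2.imwrite("pics/w1c.png",cv2.resize(a[130:230,240:400],None,fx=5,fy=5,interpolation=cv2.INTER_CUBIC))
E
```

```text
(no output)
```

View pics/w1c.png

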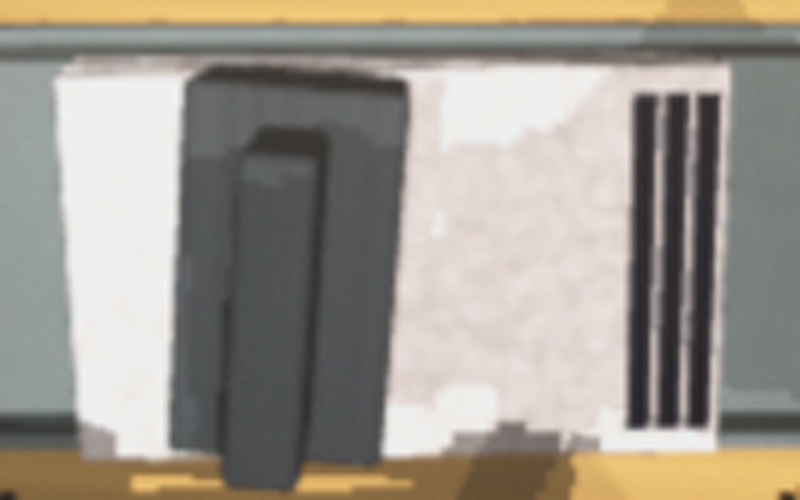

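```bash
python3 - <<'E'
from h import *
s=np.load("pics/w1.npy",allow_pickle=True).item()
c=lambda l:(np.array(l,float)+.5)/5-.5+[240,130]
def rep(n,l,z):
    P=px2w(s,c(l),z);v=P[0]-P[3]+P[1]-P[2];w=P[0]-P[1]+P[3]-P[2]
    print(n,P.mean(0),[round(np.linalg.norm(P[i]-P[i-1])*1000,1) for i in range(4)],np.degrees(np.arctan2(v[1],v[0])),np.degrees(np.arctan2(w[1],w[0])))
rep("plate",[(242,152),(312,157),(299,490),(222,485)],.131)
rep("block",[(187,82),(406,95),(382,464),(170,449)],.091)
rep("board",[(55,78),(730,64),(717,450),(82,458)],.045)
P=px2w(s,[(70,139),(452,136),(443,220),(84,220)],.023);print(P)
E
```

```text
plate [ 0.51856227 -0.08894056  0.131     ] [np.float64(59.0), np.float64(11.7), np.float64(58.9), np.float64(13.6)] -0.04182835607979722 89.92401731883217
block [ 0.51846898 -0.08911377  0.091     ] [np.float64(74.1), np.float64(42.0), np.float64(74.7), np.float64(43.3)] -0.22497005834846354 90.09837909691149
board [ 0.51253157 -0.11128461  0.045     ] [np.float64(88.8), np.float64(149.6), np.float64(89.9), np.float64(150.1)] 4.9890936382183595 94.90254482143055
[[ 0.54252597  0.19234301  0.023     ]
 [ 0.57582225 -0.26459832  0.023     ]
 [ 0.47175637 -0.271738    0.023     ]
 [ 0.43959637  0.18777133  0.023     ]]
```

```bash
cat >> h.py <<'E'
TC=np.array([.5073,-.0405]); TA=np.radians(94.1)
d=np.array([np.cos(TA),np.sin(TA)]); n=np.array([-d[1],d[0]])
def tw(x,y=0): return TC+d*x+n*y
def wt(P): q=np.array(P)[...,:2]-TC; return np.stack([q@d,q@n],-1)
def show(st=None):
    st=st or r.sense(); print(round(st["clock"],2),np.round(st["tcp_pos"],4),np.round(st["orientation"],2),np.round(st["contact_force"],1),round(st["opening"],4))
E
python3 - <<'E'
from h import *
r.reach([.5185,-.089,.32],[180,0,0])
r.servo_line([.5185,-.089,.278],speed=.1); show()
r.grab(30); show()
r.servo_line([.5185,-.089,.33],speed=.12); show()
p=tw(.165); 
r.servo_line([*p,.33],[180,0,4.1],speed=.2)
r.servo_line([*p,.244],speed=.12); show()
r.servo_line([*p,.2385],speed=.03); show()
r.let_go(); show()
r.servo_line([*p,.33],speed=.2)
r.reach([*tw(-.20),.33],[180,0,-85.9]); show(); print(r.sense()["joints"])
for k in("top","wrist","side"):
    s=r.snapshot(k);np.save(f"pics/{k}2.npy",s,allow_pickle=True);cv2.imwrite(f"pics/{k}2.png",s["frame"][:,:,::-1])
E
```

```text
3.27 [ 0.5186 -0.0892  0.2788] [ 1.7999e+02 -5.0000e-02 -1.0000e-02] [ 0.4 -0.3  0.3] 0.0881
4.4 [ 0.5185 -0.0889  0.2779] [-1.7998e+02  1.0000e-02  1.0000e-02] [-0.4  0.2  0.4] 0.0135
4.98 [ 0.5184 -0.089   0.3291] [-1.7999e+02  7.0000e-02 -1.0000e-02] [ 0.1 -1.4 -5.5] 0.0137
7.08 [0.4958 0.124  0.245 ] [-1.7999e+02 -9.0000e-02  4.0900e+00] [ 0.   0.3 -4.9] 0.0134
7.41 [0.4955 0.1241 0.2385] [180.   -0.    4.1] [-0.3  0.1 -5.3] 0.0141
8.61 [0.4955 0.1241 0.2385] [180.    0.    4.1] [0.7 0.5 0.6] 0.0884
10.58 [ 0.5218 -0.2391  0.3295] [ 1.7997e+02  5.0000e-02 -8.5780e+01] [0.1 0.2 0.1] 0.0877
[-2.80248220e+01  1.11518837e+00  8.23658532e+01  2.82144961e-02
  9.65688335e+01  1.47758368e+02]
```

View pics/wrist2.png

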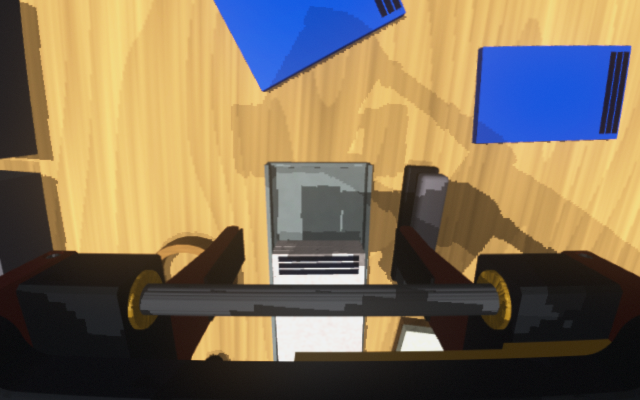

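View pics/side2.png

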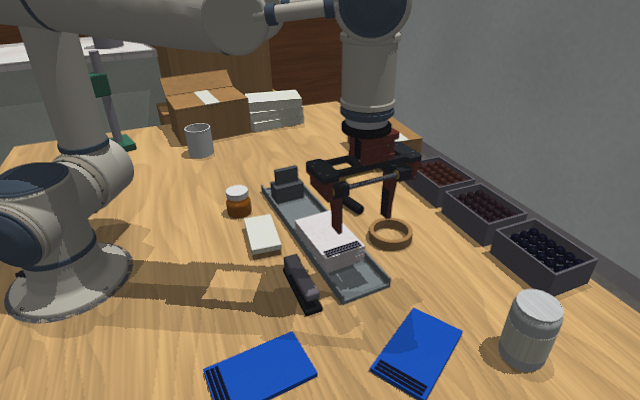

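The weight stands at the far end of the tray, and the wrist view shows the stack's striped end at rows 245–275. I'll crop the trailing edges.

```bash
python3 - <<'E'
import cv2
a=cv2.imread("pics/wrist2.png")
cv2.imwrite("pics/wrist2c.png",cv2.resize(a[225:285,255:385],None,fx=6,fy=6,interpolation=cv2.INTER_CUBIC))
E
```

```text
(no output)
```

View pics/wrist2c.png

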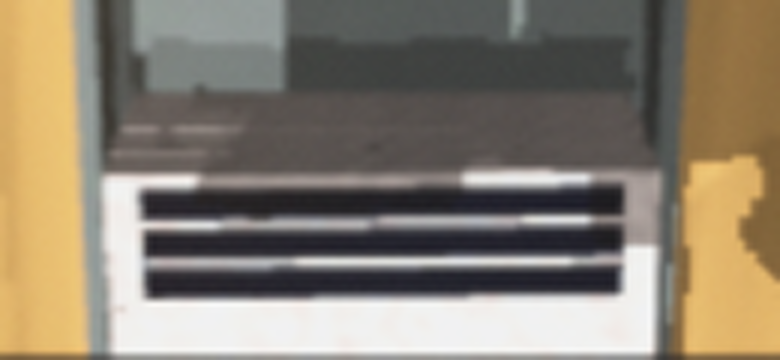

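```bash
python3 - <<'E'
from h import *
s=np.load("pics/wrist2.npy",allow_pickle=True).item()
c=lambda l:(np.array(l,float)+.5)/6-.5+[255,225]
P=px2w(s,c([(150,92),(630,94),(380,93),(105,172),(655,170),(380,171)]),[.005,.005,.005,.045,.045,.045]);print(np.round(wt(P),4))
for y in range(-1,2):
  X=np.c_[[tw(-.148,y*.04)]*5,[.005,.015,.025,.035,.045]];print(np.round((w2px(s,X)+.5-[255,225])*6-.5,0).tolist())
E
```

```text
[[-0.1428 -0.0434]
 [-0.1426  0.0441]
 [-0.1427 -0.0015]
 [-0.1454 -0.0455]
 [-0.1459  0.0428]
 [-0.1457 -0.0014]]
[[168.0, 65.0], [161.0, 86.0], [154.0, 108.0], [147.0, 132.0], [139.0, 157.0]]
[[388.0, 66.0], [388.0, 87.0], [388.0, 109.0], [389.0, 133.0], [389.0, 158.0]]
[[609.0, 66.0], [615.0, 87.0], [623.0, 109.0], [630.0, 133.0], [638.0, 158.0]]
```

```bash
cat >> h.py <<'E'
def snap(k,tag,box=None,f=4):
    s=r.snapshot(k);np.save(f"pics/{k}{tag}.npy",s,allow_pickle=True)
    a=s["frame"][:,:,::-1]
    if box: a=cv2.resize(a[box[1]:box[3],box[0]:box[2]],None,fx=f,fy=f,interpolation=cv2.INTER_CUBIC)
    cv2.imwrite(f"pics/{k}{tag}.png",a); return s
E
python3 - <<'E'
from h import *
r.reach([*tw(-.185),.28],[180,0,94.1])
r.grab(20)
r.servo_line([*tw(-.185),.201],speed=.15); show()
r.servo_line([*tw(-.162),.201],speed=.06); show()
for x in(-.145,-.124): r.servo_line([*tw(x),.201],speed=.04); show()
snap("wrist","3"); snap("side","3",(250,170,400,310),4.2); snap("top","3",(195,180,400,255),3.9)
E
```

```text
15.38 [ 0.5208 -0.2251  0.2018] [1.7995e+02 3.0000e-02 9.4100e+01] [ 0.6 -0.2  0.6] 0.0002
15.92 [ 0.5189 -0.2017  0.2013] [1.7998e+02 2.0000e-02 9.4150e+01] [-0.5 -0.7 -0.5] 0.0004
16.49 [ 0.5177 -0.1848  0.201 ] [-1.800e+02 -2.000e-02  9.412e+01] [ 0.5 -0.   0.2] 0.0005
17.17 [ 0.5162 -0.1639  0.201 ] [ 1.800e+02 -2.000e-02  9.412e+01] [ 1.3 -0.4  0.5] 0.0008
```

View pics/wrist3.png

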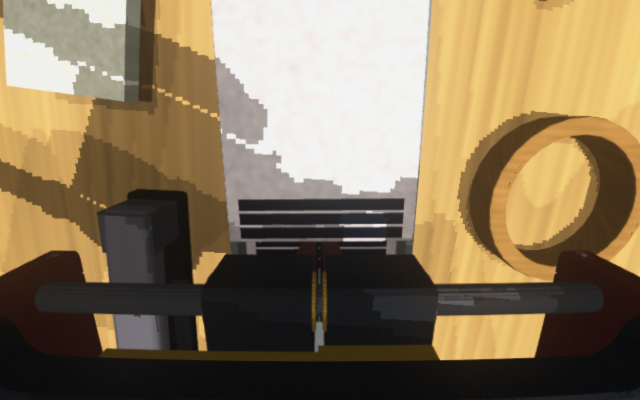

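View pics/side3.png

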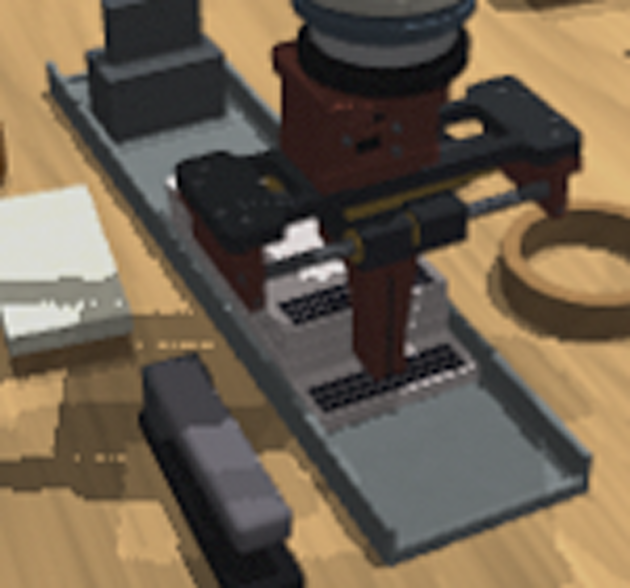

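View pics/top3.png

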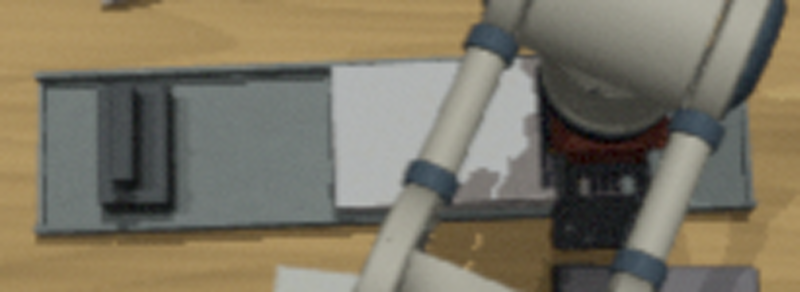

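Board 1 stayed at its place (stripes at (390,380) in the side crop) and boards 2–4 moved together. I'll do the next two pushes.

```bash
python3 - <<'E'
from h import *
r.servo_line([*tw(-.128),.201],speed=.05)
r.servo_line([*tw(-.128),.211],speed=.05); show()
r.servo_line([*tw(-.118),.211],speed=.04)
r.servo_line([*tw(-.094),.211],speed=.04); show()
r.servo_line([*tw(-.098),.211],speed=.05)
r.servo_line([*tw(-.098),.221],speed=.05)
r.servo_line([*tw(-.064),.221],speed=.04); show()
r.servo_line([*tw(-.075),.221],speed=.06)
r.servo_line([*tw(-.10),.33],speed=.2)
r.let_go()
# view from above the fan for the edges
r.reach([*tw(-.10),.38],[180,0,4.1]); show()
snap("wrist","4"); snap("side","4",(250,170,400,310),4.2); snap("top","4",(195,180,400,255),3.9)
E
```

```text
17.92 [ 0.5167 -0.1683  0.2118] [1.7993e+02 3.0000e-02 9.4100e+01] [-0.1 -0.7  0.5] 0.0004
19.07 [ 0.5141 -0.1341  0.2111] [179.99  -0.    94.12] [ 0.5  0.1 -1. ] 0.0006
20.67 [ 0.5119 -0.1044  0.2211] [179.99   0.    94.09] [-0.7  0.2  0.8] 0.0006
24.48 [ 0.5144 -0.1402  0.3798] [-1.7999e+02  1.0000e-02  4.1600e+00] [ 1.2 -0.3 -0.4] 0.0878
```

View pics/wrist4.png

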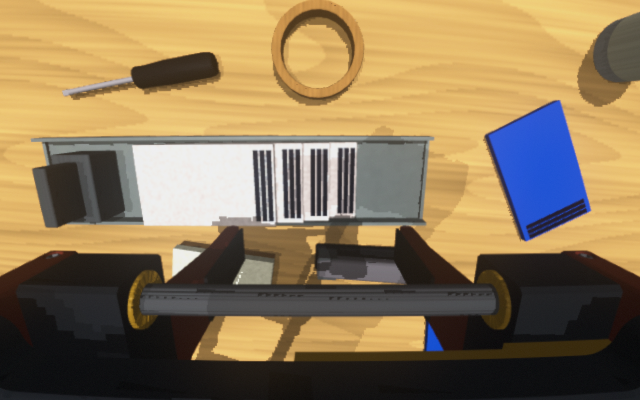

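View pics/side4.png

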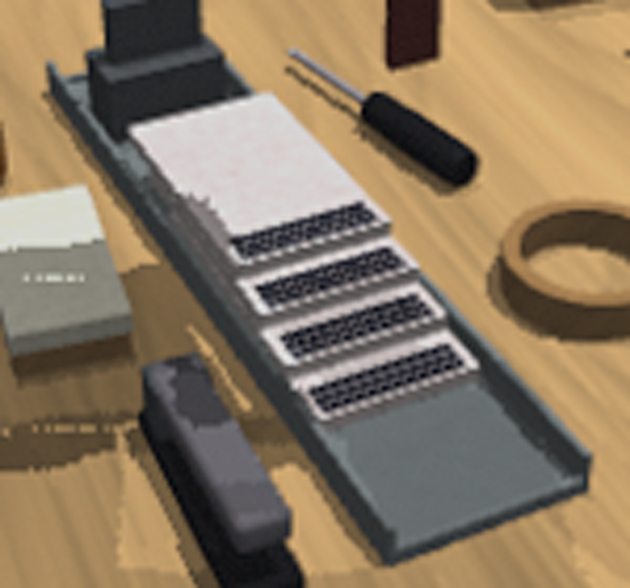

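View pics/top4.png

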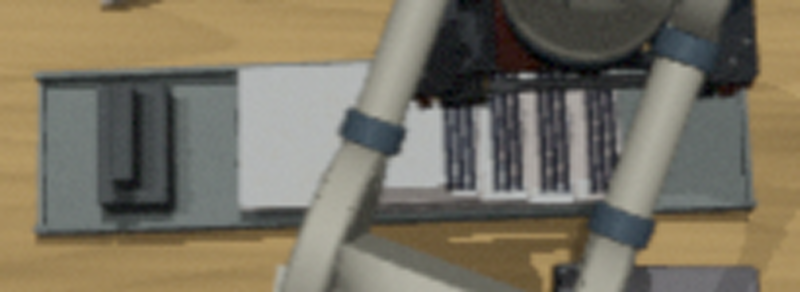

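The fan looks right, with all four striped margins showing (wrist columns 262, 290, 318 and 346). I'll measure the edges from the enlargement.

```bash
python3 - <<'E'
import cv2
a=cv2.imread("pics/wrist4.png")
cv2.imwrite("pics/wrist4c.png",cv2.resize(a[130:230,235:368],None,fx=6,fy=6,interpolation=cv2.INTER_CUBIC))
cv2.imwrite("pics/wrist4d.png",cv2.resize(a[130:230,25:158],None,fx=6,fy=6,interpolation=cv2.INTER_CUBIC))
E
```

```text
(no output)
```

View pics/wrist4c.png

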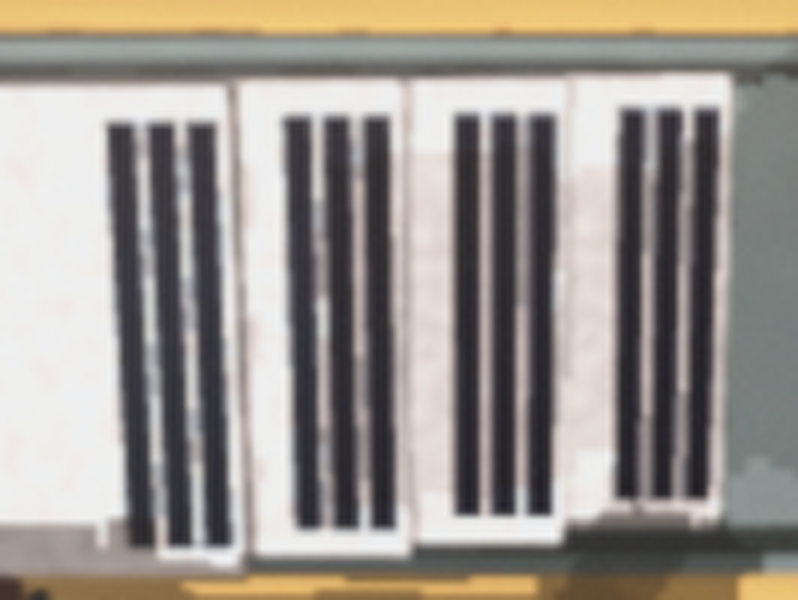

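View pics/wrist4d.png

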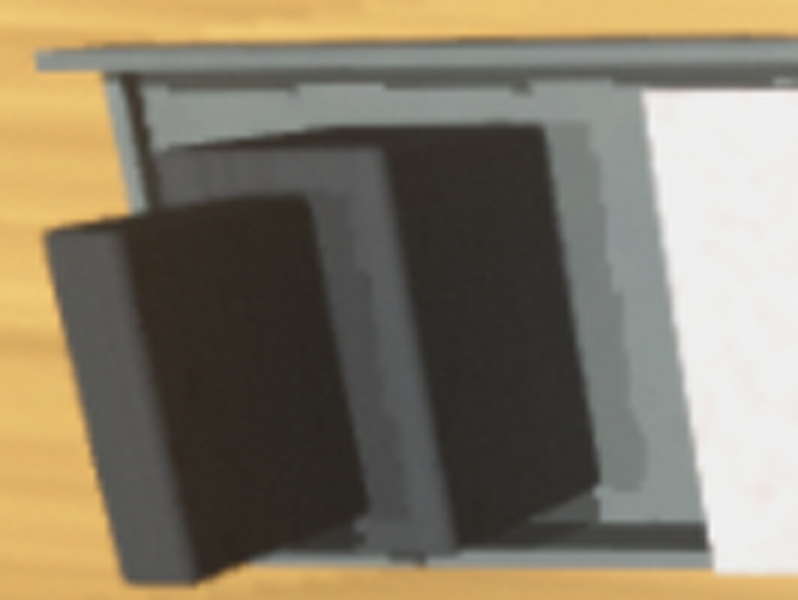

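```bash
python3 - <<'E'
from h import *
s=np.load("pics/wrist4.npy",allow_pickle=True).item()
c=lambda l,x0:(np.array(l,float)+.5)/6-.5+[x0,130]
def rep(nm,l,z,x0):
    w=wt(px2w(s,c(l,x0),z)); v=w[0]-w[-1]
    print(nm,np.round(w,4).tolist(),"mid",np.round(w.mean(0),4),"ang from y",np.degrees(np.arctan2(v[0],-v[1])))
rep("b1",[(731,75),(720,524)],.015,235)
rep("b2",[(566,78),(563,543)],.025,235)
rep("b3",[(403,80),(410,556)],.035,235)
rep("b4",[(229,86),(243,568)],.045,235)
rep("b4lead",[(640,90),(712,573)],.045,25)
rep("wbase",[(545,126),(600,485)],.005,25)
rep("wtop",[(383,148),(456,550)],.051,25)
st=np.load("pics/top4.npy",allow_pickle=True).item()
cc=(np.array([(238,69),(240,206)],float)+.5)/3.9-.5+[195,180]
print("b4lead top",wt(px2w(st,cc,.045)))
P=px2w(st,(np.array([(101,87),(134,86),(134,187),(108,188)],float)+.5)/3.9-.5+[195,180],.091);print("plate",wt(P))
E
```

```text
b1 [[-0.1433, -0.0463], [-0.1439, 0.0429]] mid [-0.1436 -0.0017] ang from y 0.40865337582031985
b2 [[-0.1117, -0.0464], [-0.1119, 0.0436]] mid [-0.1118 -0.0014] ang from y 0.15638105323955565
b3 [[-0.0822, -0.0467], [-0.0824, 0.0429]] mid [-0.0823 -0.0019] ang from y 0.09457337908142383
b4 [[-0.0526, -0.0464], [-0.0519, 0.0419]] mid [-0.0522 -0.0022] ang from y -0.4555181386599101
b4lead [[0.0978, -0.0465], [0.098, 0.0434]] mid [ 0.0979 -0.0015] ang from y -0.08977929540314836
wbase [[0.1437, -0.0367], [0.1444, 0.0383]] mid [0.1441 0.0008] ang from y -0.5655303015828682
wtop [[0.1426, -0.0373], [0.1428, 0.0371]] mid [ 1.427e-01 -1.000e-04] ang from y -0.22088196862820467
b4lead top [[ 0.0958807  -0.04568917]
 [ 0.09593012  0.04163576]]
plate [[ 0.17456011 -0.02725072]
 [ 0.15438444 -0.02709858]
 [ 0.15463636  0.03500167]
 [ 0.17036302  0.03503843]]
```

```bash
python3 - <<'E'
from h import *
r.reach([*tw(.165),.32],[180,0,4.1])
r.servo_line([*tw(.165),.2385],speed=.12)
r.grab(30); show()
r.servo_line([*tw(.165),.2405],speed=.02)
r.servo_line([*tw(.135),.2405],speed=.06)
r.servo_line([*tw(.1215),.2405],speed=.03); show()
r.servo_line([*tw(.1215),.2386],speed=.015); show()
r.let_go(); show()
r.servo_line([*tw(.1215),.33],speed=.2)
r.reach([*tw(.10),.40],[180,0,4.1]); show()
snap("wrist","5"); snap("side","5",(250,170,400,310),4.2); snap("top","5",(195,180,400,255),3.9)
a=cv2.imread("pics/wrist5.png")
cv2.imwrite("pics/wrist5c.png",cv2.resize(a[120:230,230:363],None,fx=6,fy=5.4,interpolation=cv2.INTER_CUBIC))
E
```

```text
27.65 [0.4955 0.1241 0.2385] [180.    0.    4.1] [ 0.5 -0.5  0.1] 0.0138
29.15 [0.4986 0.0806 0.2405] [-179.99    0.      4.08] [-0.3  0.8 -4.9] 0.0138
29.43 [0.4986 0.0808 0.2385] [-1.80e+02  1.00e-02  4.11e+00] [ 0.9  0.3 -4.4] 0.0139
30.62 [0.4986 0.0807 0.2386] [180.   -0.    4.1] [-0.1 -0.   0.3] 0.0877
31.62 [0.5003 0.0589 0.3995] [-1.7999e+02  2.0000e-02  4.0600e+00] [ 0.3  1.2 -1.2] 0.0879
```

View pics/wrist5.png

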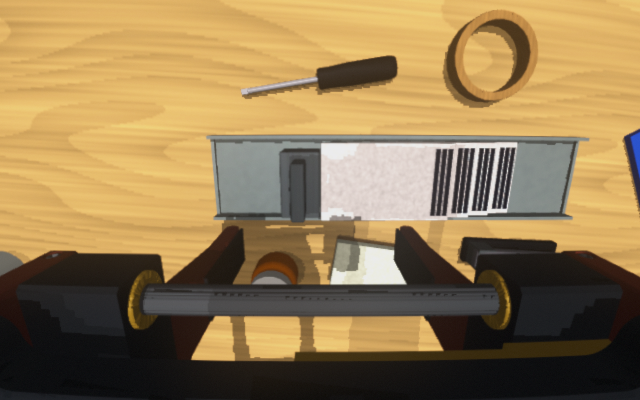

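View pics/side5.png

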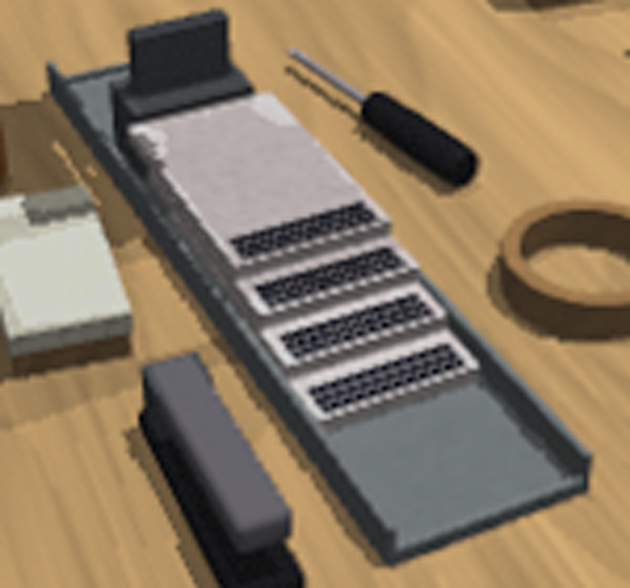

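View pics/wrist5c.png

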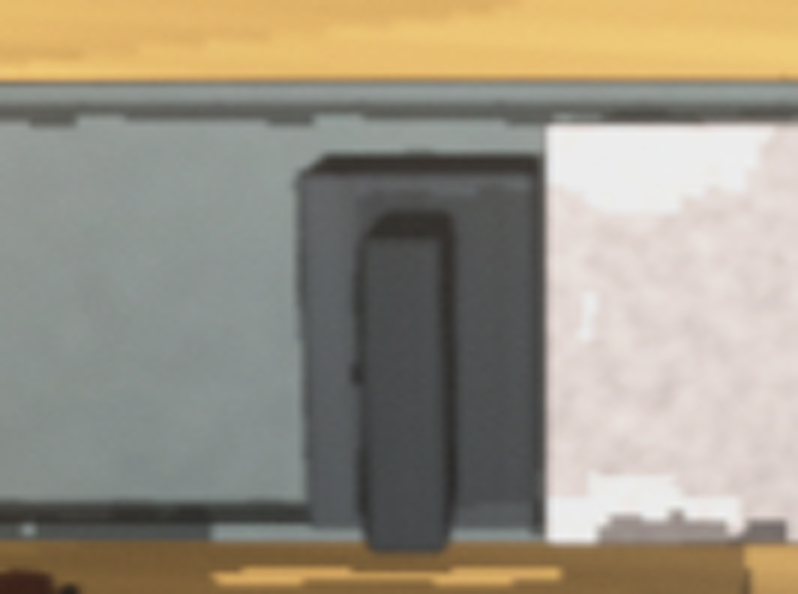

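```bash
python3 - <<'E'
from h import *
s=np.load("pics/wrist5.npy",allow_pickle=True).item()
c=lambda l:(np.array(l,float)+.5)/[6,5.4]-.5+[230,120]
for nm,l,z in(("b4lead",[(546,124),(546,543)],.045),("block right top",[(540,175),(536,528)],.051),("block left top",[(301,173),(312,526)],.051),("plate",[(365,236),(440,238),(445,548),(370,548)],.091)):
    print(nm,np.round(wt(px2w(s,c(l),z)),4).tolist())
E
```

```text
b4lead [[0.0971, -0.0466], [0.0971, 0.0435]]
block right top [[0.0982, -0.0368], [0.099, 0.0381]]
block left top [[0.1417, -0.0373], [0.1421, 0.0376]]
plate [[0.1266, -0.0299], [0.1145, -0.0295], [0.1145, 0.029], [0.1272, 0.029]]
```

```bash
python3 -c "
from station import r
print(r.hand_in(), r.sense()['clock'])"
```

```text
the job is handed in; nothing more can be done
the job is handed in; nothing more can be done
```

The job is handed in, after about 32 s of the 61 s allowed. The boards are fanned and the stop weight stands against the top board's leading edge; the robot gives no verdict, so the checks below are my own.

**What I did:** I lifted the weight off the stack and stood it at the far end of the tray. With the closed fingers I then pushed boards 2–4, 3–4 and 4 about 30 mm at a time. Last, I re-gripped the weight and set it against the top board.

**Last checks, from the wrist camera:**

| Check | Measured | Allowed |
|---|---|---|
| Shift between boards (before the weight went back) | 31.8, 29.5 and 30.1 mm | 22 to 38 mm |
| Board skew | under 0.5° | 8° |
| Gap from weight to top board | about 1–2 mm | 8 mm |
| Weight centre ahead of top board's centre | about 98 mm | 92 to 105 mm |
| Weight off the tray's middle line | under 1 mm | 14 mm |
| Weight skew | under 1° | 8° |

- **Bystanders:** they look unmoved in the pictures, but I did not measure them again at the end.
- **Disagreement:** the top and wrist cameras differed by about 2 mm on the top board's leading edge, which is within the stated calibration.
- **Failed checks:** none.

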